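# Start the watch winder and shut its window

### The job

Start the watch winder with the fingertips alone: press the latch lever on its front so that the glass window springs up, press the near half of the white power rocker until it flips to on, then press the blue programme key all the way down, leaving the green and yellow keys alone. Finally push the window back down until it snaps shut under its latch. Nothing is to be picked up, and the watches and everything else stay where they are.

Things in the scene. Friction and masses are not known exactly. Their poses are not given: they have to be found in the camera images.
- winder: Stainless watch winder box, fixed: 170 deep (x) x 240 wide (y) x 90 mm high, origin at the centre of its underside; x points from its front (latch, facing the robot) to its back (hinge). Walls 6 mm. Inside: a black control panel (x -79 to -2 mm, face 62 mm up) with, from y +74 to -64 mm, the rocker and the green, yellow and blue keys; behind it two watches (tops 77 mm up).
- window (a joint): Glass window in a steel frame 167 x 240 x 8 mm, hinged along the back rim; rad, 0 = shut and latched (top face 98 mm above the surface), grows as the front edge rises, stops at 1.45 (nearly upright, top edge about 260 mm above the surface). A spring opens it in 1 to 3 s once the latch is pressed, and holds it up (under 2 N at the edge).
- window_edge (a point): Centre of the outer (top) face of the window's front rail (16 x 240 mm, glass flush with it); moves with it, 159 mm from the hinge axis, 6 mm outside the plane through that axis. To shut the window, push its outer face near this rail, from behind and above, towards the robot and down in an arc about the hinge; over the last 10 mm the catch resists with 3 to 8 N, then snaps.
- window_hinge (a point): Middle of the window's hinge axis (which runs along the winder's y): 82 mm behind the winder's centre, 92 mm above the surface.
- latch (a joint): Dark thumb lever of the push latch at the middle of the box's front; rad, 0 = at rest (nose over the window's keeper), grows to 0.28 as the lever is pressed down; the window is free above about 0.15; springs back. Full press about 4 N at its outer end.
- latch_pad (a point): Top of the latch lever, near its outer end (about 108 mm in front of the winder's centre, 92 mm above the surface); the lever is 26 mm long by 50 mm wide and slopes up 0.28 rad outwards, standing in front of the window. Its outer end, 6 mm beyond this point, goes down about 7 mm; press straight down.
- rocker (a joint): White power rocker, 40 (x) x 24 (y) mm, tipping about a y axis; rad, 0 = off (near half, with the green bar, stands up), 0.4 = on (near half down); past the middle it snaps over by itself and stays. About 3 N.
- rocker_near (a point): Top of the middle of the rocker's near half (13 mm on the robot's side of its pivot, about 76 mm above the surface when off; its outer end, 7 mm nearer, 78 mm); press straight down about 6 mm. Pivot 68.5 mm above the surface.
- key_green (a joint): Green programme key; m, 0 = up, 0.004 = all the way down; springs back. Not to be pressed.
- key_yellow (a joint): Yellow programme key, the same. Not to be pressed.
- key_blue (a joint): Blue programme key, the one farthest to the winder's -y side (right, seen from the robot); m, 0 = up, 0.004 = all the way down at about 5 N; springs back.
- key_blue_top (a point): Centre of the top of the blue key, 18 x 18 mm, 69.5 mm above the surface (7.5 mm above the panel) when up; keys stand 42 mm apart along y.
- watch_brown: Watch with brown strap on a beige cushion, 40 x 44 x 46 mm, loose in the left (+y) drum, its origin lies at the centre of its underside, 30 mm above the work surface. Stays.
- watch_steel: Watch with steel strap on the same cushion, loose in the right (-y) drum. Stays.
- organiser: Pink seven-cell pill-style organiser with press-button lids, shut, loose, 64 x 212 (y) x 30 mm, its origin lies at the centre of its underside. Stays.
- earring_stand: White ceramic earring stand, foot 88 mm across, two arms up to 110 mm long (y), 122 mm high, its origin lies at the centre of its underside. Stays.
- hair_claw: Tortoiseshell hair claw, 50 x 80 (y) x 55 mm, standing on its teeth, its origin lies at the centre of its underside. Stays.
- comb: Wooden comb lying flat, 46 x 170 (y) x 9 mm, its origin lies at the centre of its underside. Stays.
- perfume: Amber glass perfume bottle with black cap, 34 x 58 (y) x 94 mm, its origin lies at the centre of its underside. Stays.
- ring_dish: Blue ceramic ring dish with a white cone, 92 mm across, 56 mm high, its origin lies at the centre of its underside. Stays.

How it is judged:
By the outcome, as a careful person would: the job done as asked, in the order asked, and still so for the second after the job is handed in, with the robot touching nothing.
It also fails if it takes over 61 s, if anything falls off the work surface, if the arm or the gripper's body presses on something with over 40 N, if the wrist force passes 120 N, or if a joint passes its speed limit or range.

### The arm

A 6-joint arm with a two-finger parallel gripper is mounted at the origin on the work surface. World frame = base frame: x ahead of the robot, y to its left, z up, the work surface at z = 0. Lengths are in m, angles in rad, forces in N, time in s.
With the tool pointing down it reaches from about 0.325 to 1 m from the base axis. Payload 5.1 kg.
Tool frame: the origin (TCP) lies at the very end of the fingers, on their centre line; the grasp point (between the pads) lies 19 mm behind it; z points along the fingers, y is the line along which they close (so a half turn about z gives the same grasp; the last joint's range is limited). The gripper opens to 85 mm and grips with 20 to 120 N. Pads are 22 mm wide; open, the fingers measure 114 mm over their backs; the gripper's body (76 mm by 85 mm) begins 54 mm behind the grasp point. The pads swing forward as they close: fully open they stand 13 mm farther back than shut.
Start: joints at [1.185, 0.124, 1.65, -0, 1.367, -0.083], TCP at [0.194, 0.62, 0.231] pointing down, gripper open.
Joint ranges: [-2.61, 2.61], [-1.02, 2.33], [0.03, 2.71], [-1.35, 4.49], [0.32, 2.68], [-2.91, 2.91]. Speed limits (rad/s): [2.57, 2.57, 3.14, 3.14, 3.14, 3.14].

### API

Orientations are given as a unit quaternion [w, x, y, z].
In Python, from cell import r gives the robot as it stands.
- The arm moves only by the tool step_arm, never from a script. Its argument "steps" is a list of rows, each a list of 3 entries, a list of its own where there are three numbers: the shift along the tool's x, y, z in m, then the turn about the tool's z in degrees, then the finger opening in m, from 0 to 0.0854. A call has 1 to 10 rows; each row shifts and turns the commanded pose from where the row before left it, along the tool's axes as they then stand; what a row does not reach is not made up. A row lasts 1/12 s, in which the tool goes at most 41.7 mm and 7.16 degrees, less where a joint would pass 70% of its speed; a pose out of reach is approached as far as the arm can. A call with a gripper value outside its range is refused whole. The fingers move at their own pace and stop on an object; "force" is the grip in N (left out, the last holds). Time passes only in rows, so rows that do not move let the fingers close. It gives the time, the measured TCP pose, the force, the opening and the grip force at its end, in the units of the state.
- r.sense(): the state, without advancing time (a new reading comes with each control period).
- r.camera(name): name is "scene" or "top" or "wrist"; returns a dict with "img" (420x560x3 uint8, blue, green, red), "camera_matrix" (3x3 intrinsics, pixels), "dist_coeffs" ([k1, k2, p1, p2, k3] as OpenCV has them; the pictures are not rectified), "rvec" (rotation vector, rad) and "tvec" (3), from world to camera coordinates, as OpenCV has them. Camera axes: x right, y down, z forward; pixel columns grow to the right and rows downward; lengths in m; the calibration is good to about 2 mm. A picture is of the moment at which its call begins. There is no depth.
- r.job_done(): hands the job in; it is judged then, once.
Trained networks look in a picture, given as the dict that the camera call returned (one of the last four; its "shot" number tells which), for a name from the list of things; names that differ only in an ending like _2 or _b are one class to them, and where a whole thing is asked for, a point or a joint stands for the part that bears it (a point fixed in the world has none). Each returns a list of dicts, best first, with "confidence" (0 to 1); they miss things now and then, are a little off and sometimes report something else, mostly with a low value. They report only what shows in the picture. A call takes as long as a camera call.
- r.trace(picture, thing): "pixels" (420x560 bool, what is visible of it) and "extent" ([left, top, width, height] in pixels, round what is visible of it).
The state is a dict: "clock": time; "q": joint angles; "joint_vel": joint speeds; "effort": joint torques, N m; "position": TCP position; "orientation": TCP orientation; "force": force on the tool from outside, world axes, zero at the start; "ft_torque": the same for the moment, N m; "width": finger opening in m; "gripper_force": force on a finger pad.
Only numpy, scipy, OpenCV 4.12 (cv2) and the standard library are available. Lean on these libraries where they do the work, as an engineer would, in place of code of your own. Each camera call takes 0.05 s, during which the arm holds its last target. There are 200 camera calls.

## Working session

There is one attempt and no reset: what is moved stays moved. The work goes in short steps, Python scripts to look and compute and a tool call to move; the robot and the scene stay as the last step left them, time stands still between calls to the robot, and variables do not carry over. Pictures are saved under pics/ and viewed, at most 10 in all, crops included, and the job is handed in when it is done.

Besides the shell and the picture viewer there is one more tool, called after "Call:" as name(argument=value, ...) on one line, values as JSON. step_arm: Moves the arm, as the interface text tells. Its arguments: {"type":"object","properties":{"steps":{"type":"array"},"force":{"type":"number"}},"required":["steps"]}

```bash
mkdir -p pics; cat > h.py <<'E'
import numpy as np,cv2
from cell import r
def ray(c,uv):
    p=cv2.undistortPoints(np.array([[uv]],float),c['camera_matrix'],np.array(c['dist_coeffs'],float))[0,0]
    R=cv2.Rodrigues(np.array(c['rvec'],float))[0];t=np.array(c['tvec'],float).ravel()
    return -R.T@t,R.T@np.array([p[0],p[1],1])
def atz(c,uv,z):
    o,d=ray(c,uv);return (o+d*(z-o[2])/d[2])
def proj(c,P):
    return cv2.projectPoints(np.array(P,float).reshape(-1,3),np.array(c['rvec'],float),np.array(c['tvec'],float),c['camera_matrix'],np.array(c['dist_coeffs'],float))[0].reshape(-1,2)
E
python3 - <<'E'
from h import *
s=r.sense();print(s['clock'],s['position'],s['orientation'],s['width'])
ims=[]
for n in['top','scene']:
    c=r.camera(n);ims.append(c['img'])
    for k,z in[('winder',.09),('window',.098),('latch',.09),('organiser',.03),('earring_stand',.06),('perfume',.09)]:
        for t in r.trace(c,k)[:1]:
            m=t['pixels'];v,u=np.nonzero(m)
            rc=cv2.minAreaRect(np.c_[u,v].astype(np.float32))
            print(n,k,round(t['confidence'],2),t['extent'],'ctr',atz(c,(u.mean(),v.mean()),z).round(3),'box',[atz(c,p,z)[:2].round(3).tolist() for p in cv2.boxPoints(rc)])
for i,n in enumerate(['top','scene']): cv2.imwrite(f'pics/{n}0.png',ims[i])
E
```

```text
0.0 [0.19360016 0.61984665 0.23002488] [-2.44941217e-04  1.50812031e-01  9.88561884e-01 -1.03585865e-03] 0.08554031764392087
top winder 0.87 [131.3, 199.3, 113.5, 93.0] ctr [0.508 0.208 0.09 ] box [[0.432, 0.358], [0.636, 0.318], [0.569, 0.064], [0.372, 0.112]]
top window 0.66 [129.7, 202.0, 109.0, 85.5] ctr [0.513 0.21  0.098] box [[0.459, 0.349], [0.631, 0.314], [0.566, 0.074], [0.399, 0.116]]
top latch 0.51 [165.7, 280.3, 20.1, 9.9] ctr [0.416 0.237 0.09 ] box [[0.41, 0.265], [0.435, 0.26], [0.423, 0.209], [0.398, 0.214]]
top organiser 0.76 [312.5, 206.7, 79.5, 38.3] ctr [ 0.552 -0.211  0.03 ] box [[0.534, -0.101], [0.603, -0.112], [0.571, -0.324], [0.502, -0.311]]
top earring_stand 0.9 [160.5, 141.8, 45.2, 38.3] ctr [0.741 0.223 0.06 ] box [[0.766, 0.293], [0.792, 0.19], [0.703, 0.167], [0.678, 0.268]]
top perfume 0.63 [250.9, 154.7, 18.7, 14.9] ctr [0.724 0.026 0.09 ] box [[0.754, 0.053], [0.753, -0.002], [0.699, -0.001], [0.7, 0.053]]
scene winder 0.59 [262.7, 148.2, 83.1, 63.6] ctr [0.549 0.163 0.09 ] box [[0.373, 0.105], [0.439, 0.473], [0.702, 0.241], [0.622, -0.061]]
scene window 0.72 [265.4, 146.8, 83.1, 44.6] ctr [0.519 0.202 0.098] box [[0.4, 0.119], [0.482, 0.44], [0.641, 0.291], [0.554, 0.007]]
scene latch 0.42 [287.0, 151.6, 7.0, 3.9] ctr [0.408 0.242 0.09 ] box [[0.394, 0.225], [0.404, 0.273], [0.423, 0.258], [0.413, 0.211]]
scene organiser 0.85 [188.3, 231.6, 70.8, 46.1] ctr [ 0.565 -0.228  0.03 ] box [[0.51, -0.317], [0.54, -0.089], [0.622, -0.132], [0.587, -0.348]]
scene earring_stand 0.75 [349.3, 179.4, 29.3, 41.5] ctr [0.769 0.2   0.06 ] box [[0.644, 0.277], [0.699, 0.354], [0.841, 0.168], [0.79, 0.101]]
scene perfume 0.9 [315.8, 217.4, 21.6, 31.4] ctr [ 0.774 -0.022  0.09 ] box [[0.763, -0.079], [0.725, 0.041], [0.787, 0.038], [0.822, -0.08]]
```

View pics/top0.png

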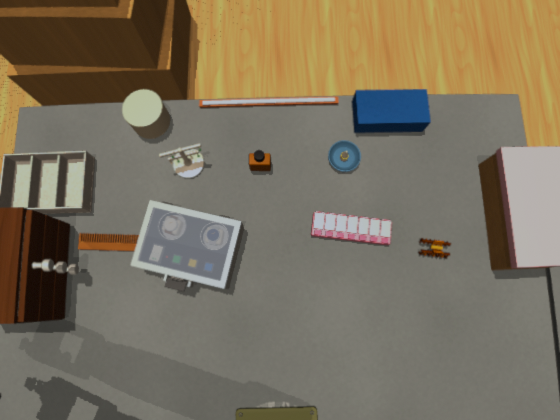

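View pics/scene0.png

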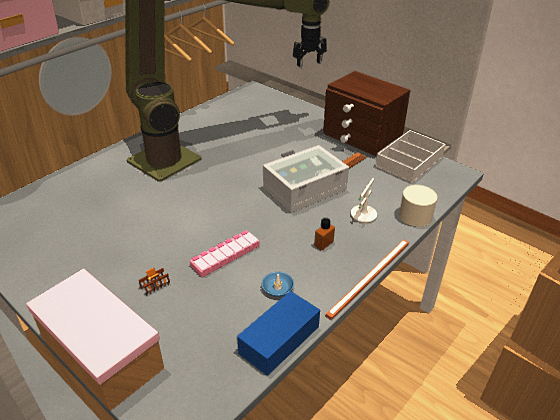

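Call:
step_arm(steps=[[[0, 0, -0.04], 0, 0], [[-0.02, -0.02, -0.03], 0, 0], [[-0.034, -0.028, -0.01], 0, 0], [[-0.034, -0.028, 0], 0, 0], [[-0.034, -0.028, 0], 0, 0], [[-0.034, -0.028, 0], 0, 0], [[-0.034, -0.028, 0], 0, 0], [[-0.034, -0.028, 0], 0, 0], [[-0.034, -0.028, 0], 0, 0], [[-0.034, -0.028, 0], -2, 0]], force=40)

```text
clock: 1.53
position: [0.3894, 0.3154, 0.3109]
orientation: [0.0, 0.133, 0.991, 0.0]
force: [1.3, 0.2, 0.6]
width: 0.0001
gripper_force: 0.0
```

Call:
step_arm(steps=[[[-0.034, -0.028, 0], 0, 0], [[-0.034, -0.024, 0], 0, 0], [[0, 0, 0], 0, 0], [[0, 0, 0], 0, 0], [[0, 0, 0], 0, 0]])

```text
clock: 1.95
position: [0.4391, 0.2511, 0.3106]
orientation: [-0.0, 0.134, 0.991, 0.0]
force: [0.0, 0.3, 0.4]
width: 0.0001
gripper_force: 0.0
```

```bash
python3 - <<'E'
from h import *
s=r.sense();print(s['clock'],s['position'],s['orientation'],s['width'])
c=r.camera('wrist');cv2.imwrite('pics/w1.png',c['img'])
for k in['winder','window','latch','key_blue','rocker','key_green','key_yellow']:
    for t in r.trace(c,k)[:2]:
        v,u=np.nonzero(t['pixels']);print(k,round(t['confidence'],2),t['extent'],u.mean().round(1),v.mean().round(1),atz(c,(u.mean(),v.mean()),{'latch':.09,'window':.098}.get(k,.07)).round(4))
E
```

```text
1.95 [0.43914438 0.25111467 0.31058176] [-1.79179939e-04  1.33881353e-01  9.90997333e-01  1.94081075e-04] 7.25575458416882e-05
winder 0.96 [141.8, 135.4, 233.7, 169.6] 257.0 218.7 [0.4894 0.2149 0.07  ]
winder 0.32 [139.8, 165.5, 233.6, 138.5] 256.7 226.8 [0.4987 0.2118 0.07  ]
window 0.83 [140.6, 167.8, 232.7, 136.4] 256.6 226.8 [0.4894 0.2159 0.098 ]
latch 0.66 [231.7, 138.8, 50.1, 32.2] 257.1 153.2 [0.4152 0.2376 0.09  ]
```

View pics/w1.png

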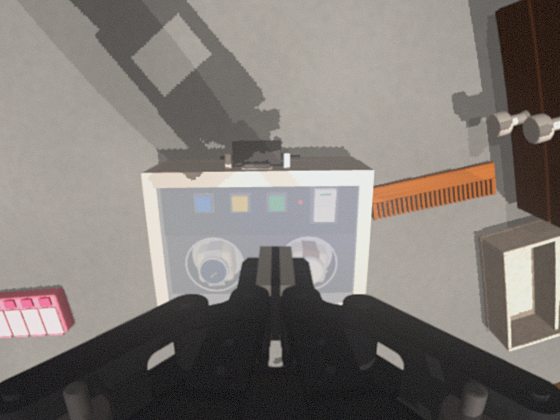

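```bash
python3 - <<'E'
from h import *
from scipy.optimize import least_squares
c=r.camera('wrist')
# winder frame pts -> pixels
P=np.array([[-.085,.12,.098],[-.085,-.12,.098],[-.04,-.064,.0695],[-.04,-.022,.0695],[-.04,.020,.0695],[-.04,.074,.07],[-.105,0,.09]])
U=np.array([[373,170],[146,172],[204,203],[240,203],[277,202],[325,205],[257,153]],float)
w=np.array([[1,1],[1,1],[1,0],[1,0],[1,0],[1,0],[1,.5]])
def T(p,P):
    a,b=np.cos(p[2]),np.sin(p[2]);return np.c_[p[0]+a*P[:,0]-b*P[:,1],p[1]+b*P[:,0]+a*P[:,1],P[:,2]]
f=least_squares(lambda p:((proj(c,T(p,P))-U)*w).ravel(),[.513,.211,-.255])
p=f.x;print(p);print((proj(c,T(p,P))-U).round(1))
W=lambda uv,z:(lambda d:np.array([[np.cos(p[2]),np.sin(p[2])],[-np.sin(p[2]),np.cos(p[2])]])@(d-p[:2]))(atz(c,uv,z)[:2])
for n,u in zip(['blue','yel','gr'],U[2:5]):print(n,W(u,.0695))
for n,u in zip(['rock','rtop','rbot'],[(325,205),(325,190),(325,222)]):print(n,W(u,.07))
for t in r.trace(c,'latch')[:1]:
    v,u=np.nonzero(t['pixels']);print('latch',W((257,141),.096),W((257,168),.09))
print('tcp',r.sense()['position'])
E
```

```text
[ 0.51410275  0.21271318 -0.25915401]
[[ 2.2  0.6]
 [-4.1  0.6]
 [-0.5  3.2]
 [ 0.5  2.9]
 [ 0.6  3.6]
 [ 0.4  0.3]
 [ 0.9 -2.4]]
blue [-0.04372185 -0.06324045]
yel [-0.04338677 -0.02242213]
gr [-0.04421439  0.01930715]
rock [-0.04038771  0.0734863 ]
rtop [-0.05783695  0.07295615]
rbot [-0.02008588  0.07412597]
latch [-0.11545491 -0.00039175] [-0.08692889 -0.00128431]
tcp [0.43902378 0.25141753 0.31054612]
```

Call:
step_arm(steps=[[[0.015, -0.009, 0.02], -0.5, 0], [[0.0156, -0.009, 0.03], 0, 0], [[0, 0, 0.035], 0, 0], [[0, 0, 0.035], 0, 0], [[0, 0, 0.035], 0, 0], [[0, 0, 0.03], 0, 0], [[0, 0, 0.0236], 0, 0], [[0, 0, 0], 0, 0], [[0, 0, 0], 0, 0]])

```text
clock: 3.2
position: [0.4041, 0.2413, 0.101]
orientation: [-0.001, 0.129, 0.992, -0.001]
force: [0.2, 0.1, 1.2]
width: 0.0001
gripper_force: 0.0
```

Call:
step_arm(steps=[[[0, 0, 0.004], 0, 0], [[0, 0, 0.004], 0, 0], [[0, 0, 0.004], 0, 0], [[0, 0, 0.002], 0, 0], [[0, 0, 0.001], 0, 0], [[0, 0, 0], 0, 0]])

```text
clock: 3.7
position: [0.4055, 0.2422, 0.0877]
orientation: [0.001, 0.129, 0.992, 0.001]
force: [-2.1, 2.8, 3.9]
width: -0.0
gripper_force: 1.8
```

Call:
step_arm(steps=[[[0, 0, 0.0015], 0, 0], [[0, 0, 0], 0, 0], [[0, 0, 0], 0, 0], [[0, 0, 0], 0, 0]])

```text
clock: 4.03
position: [0.4055, 0.2422, 0.0868]
orientation: [0.0, 0.129, 0.992, 0.001]
force: [-2.9, 2.0, 8.7]
width: 0.0002
gripper_force: 4.0
```

```bash
python3 - <<'E'
from h import *
c=r.camera('scene');cv2.imwrite('pics/s1.png',cv2.resize(c['img'][90:250,200:420],None,fx=3,fy=3))
E
```

```text
(no output)
```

View pics/s1.png

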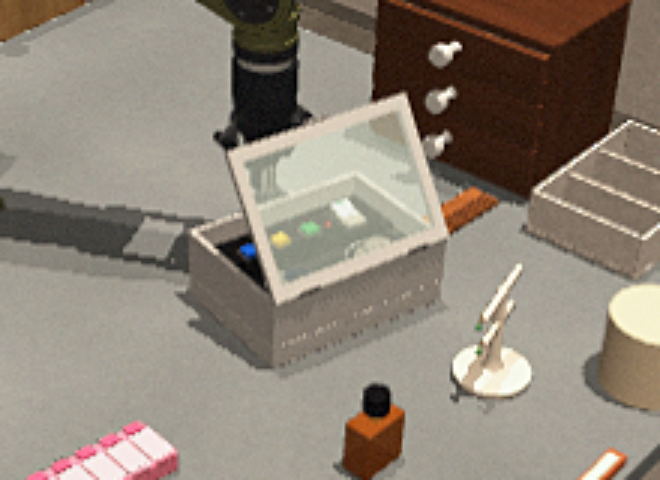

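Call:
step_arm(steps=[[[0.003, 0, -0.01], 0, 0], [[0.005, 0, -0.02], 0, 0], [[0, 0.02, -0.015], 0, 0], [[0, 0.027, 0], 0, 0], [[0, 0.0265, 0], 0, 0], [[0, 0, 0], 0, 0], [[0, 0, 0], 0, 0], [[0, 0, 0], 0, 0], [[0, 0, 0], 0, 0], [[0, 0, 0], 0, 0]])

```text
clock: 4.92
position: [0.4158, 0.3138, 0.1301]
orientation: [-0.0, 0.13, 0.992, -0.0]
force: [0.6, 0.4, -0.3]
width: 0.0
gripper_force: 0.0
```

```bash
python3 - <<'E'
from h import *
c=r.camera('scene');cv2.imwrite('pics/s2.png',cv2.resize(c['img'][90:250,200:420],None,fx=3,fy=3))
s=r.sense();print(s['clock'],s['position'],s['force'])
d=s['position'][:2]-np.array([.514,.2125]);a=-.259
print(np.cos(a)*d[0]+np.sin(a)*d[1],-np.sin(a)*d[0]+np.cos(a)*d[1])
E
```

```text
4.9667 [0.41592361 0.31388819 0.13024264] [ 0.25313342  0.52879209 -0.94907205]
-0.12077214853568963 0.07288780620102997
```

View pics/s2.png

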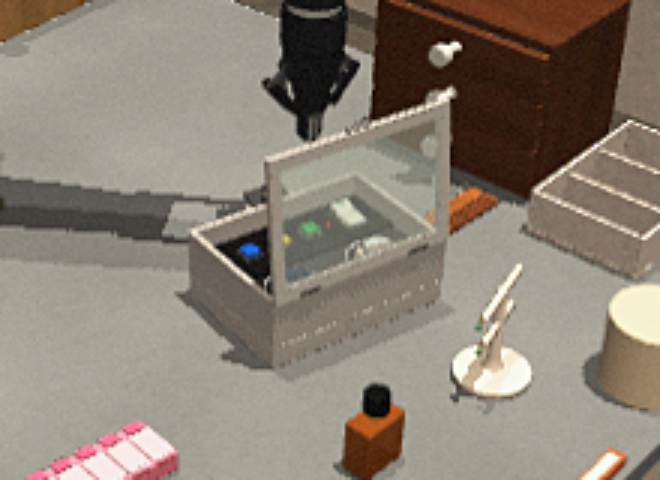

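The window (crop corners about 270,160 and 450,100) stands upright. On to the rocker.

Call:
step_arm(steps=[[[-0.03, 0.001, 0], 0, 0], [[-0.035, 0, 0], 0, 0], [[0, 0, 0.02], 0, 0], [[0, 0, 0.024], 0, 0], [[0, 0, 0], 0, 0], [[0, 0, 0], 0, 0]])

```text
clock: 5.47
position: [0.4779, 0.2979, 0.0849]
orientation: [-0.002, 0.13, 0.992, -0.001]
force: [0.2, 1.0, 0.8]
width: 0.0001
gripper_force: 0.0
```

```bash
python3 - <<'E'
from h import *
c=r.camera('wrist');cv2.imwrite('pics/w2.png',c['img'])
s=r.sense();print(s['clock'],s['position'],s['force'])
d=s['position'][:2]-np.array([.514,.2125]);a=-.259
print(np.cos(a)*d[0]+np.sin(a)*d[1],-np.sin(a)*d[0]+np.cos(a)*d[1])
R=np.array([[np.cos(a),np.sin(a)],[-np.sin(a),np.cos(a)]])
for k in['key_blue','rocker','key_green','key_yellow']:
    for t in r.trace(c,k)[:2]:
        v,u=np.nonzero(t['pixels']);print(k,round(t['confidence'],2),t['extent'],R@(atz(c,(u.mean(),v.mean()),.07)[:2]-[.514,.2125]))
E
```

```text
5.5167 [0.47890864 0.29863617 0.08651663] [-0.24876614  0.34385116  0.29451625]
-0.05598162602977564 0.0742758457339922
key_blue 0.84 [0.0, 256.0, 38.8, 34.4] [-0.0443501 -0.0622162]
rocker 0.47 [251.0, 251.1, 51.3, 4.9] [-0.05718894  0.07546735]
rocker 0.46 [0.0, 136.1, 391.0, 245.3] [-0.06522612  0.01762514]
key_green 0.71 [71.6, 259.5, 41.1, 33.7] [-0.0445421  -0.02090726]
key_green 0.62 [151.6, 253.7, 38.4, 42.0] [-0.04464008  0.01993126]
key_yellow 0.93 [71.6, 258.7, 42.7, 35.7] [-0.04438054 -0.02115105]
key_yellow 0.37 [26.0, 337.1, 50.7, 31.7] [ 0.00397699 -0.05411951]
```

View pics/w2.png

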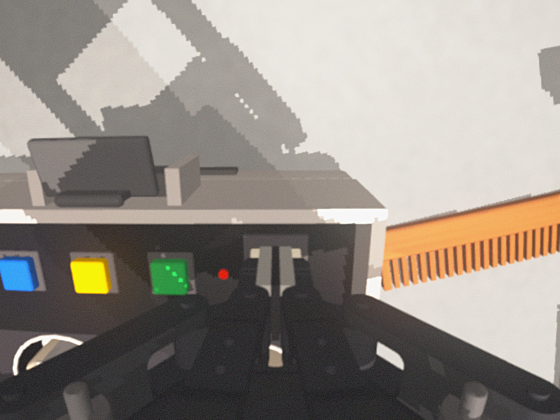

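The fingertips are over the rocker (275,255); the red lamp is at (223,274) and the keys are clear. Pressing.

Call:
step_arm(steps=[[[0, 0, 0.006], 0, 0], [[0, 0, 0.003], 0, 0], [[0, 0, 0.003], 0, 0], [[0, 0, 0.002], 0, 0], [[0, 0, 0.001], 0, 0], [[0, 0, 0], 0, 0]])

```text
clock: 6.22
position: [0.479, 0.2989, 0.0712]
orientation: [-0.0, 0.129, 0.992, -0.0]
force: [-0.7, 0.2, 1.2]
width: -0.0004
gripper_force: 0.0
```

Call:
step_arm(steps=[[[0, 0, 0.0015], 0, 0], [[0, 0, 0], 0, 0], [[0, 0, -0.02], 0, 0], [[0, 0, -0.015], 0, 0], [[-0.006, -0.03, 0], 0, 0], [[-0.0065, -0.037, 0], 0, 0], [[0, -0.037, 0], 0, 0], [[0, -0.0335, 0], 0, 0], [[0, 0, 0], 0, 0], [[0, 0, 0], 0, 0]])

```text
clock: 7.05
position: [0.4559, 0.1617, 0.1048]
orientation: [0.0, 0.131, 0.991, 0.0]
force: [-0.1, 0.6, -0.2]
width: -0.0002
gripper_force: 0.0
```

```bash
python3 - <<'E'
from h import *
c=r.camera('wrist');cv2.imwrite('pics/w3.png',c['img'])
s=r.sense();print(s['clock'],s['position'],s['force'])
d=s['position'][:2]-np.array([.514,.2125]);a=-.259
print(np.cos(a)*d[0]+np.sin(a)*d[1],-np.sin(a)*d[0]+np.cos(a)*d[1])
E
```

```text
7.1 [0.45629229 0.16263478 0.10512616] [-0.40876499 -0.03151886 -0.37311827]
-0.043011782192552465 -0.0629817981882829
```

View pics/w3.png

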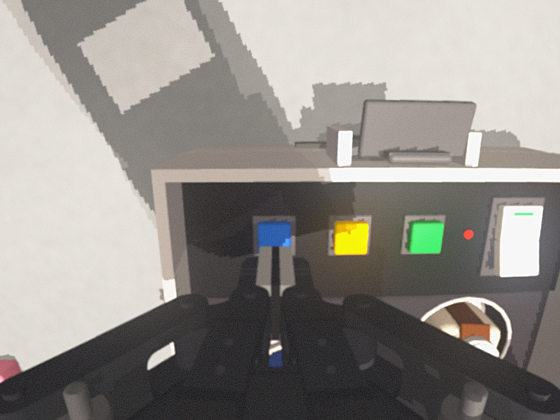

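```bash
python3 - <<'E'
from h import *
c=r.camera('wrist');a=-.259
def T(x,y,z):return [.514+np.cos(a)*x-np.sin(a)*y,.2125+np.sin(a)*x+np.cos(a)*y,z]
for nm,n,f in[('off',.078,.0695),('on',.0695,.078)]:
    print(nm,proj(c,[T(-.0605,.086,n),T(-.0605,.062,n),T(-.0205,.086,f),T(-.0205,.062,f)]).round(0).tolist())
print('green',proj(c,[T(-.0435,.02,.0695)]))
cv2.imwrite('pics/w4.png',cv2.resize(c['img'][170:320,380:560],None,fx=4,fy=4,interpolation=cv2.INTER_CUBIC))
E
```

```text
off [[555.0, 210.0], [515.0, 210.0], [530.0, 271.0], [493.0, 272.0]]
on [[544.0, 206.0], [505.0, 206.0], [539.0, 277.0], [501.0, 279.0]]
green [[428.55100147 235.86290488]]
```

View pics/w4.png

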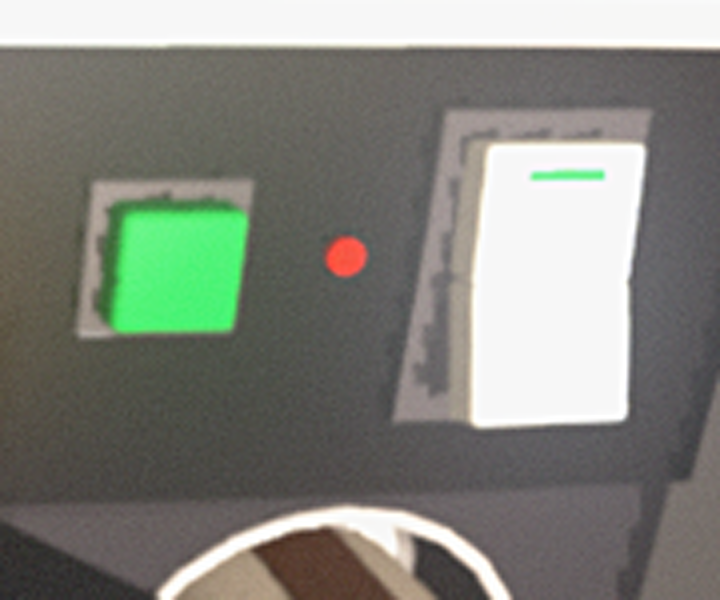

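The rocker corners (503–541,205; 499–537,276) match the "on" projection. Now the blue key.

Call:
step_arm(steps=[[[0, 0, 0.02], 0, 0], [[0, 0, 0.012], 0, 0], [[0, 0, 0.003], 0, 0], [[0, 0, 0.002], 0, 0], [[0, 0, 0.002], 0, 0], [[0, 0, 0.001], 0, 0], [[0, 0, 0], 0, 0], [[0, 0, 0], 0, 0]])

```text
clock: 7.82
position: [0.4563, 0.1634, 0.0658]
orientation: [0.0, 0.129, 0.992, 0.0]
force: [-2.3, 0.7, 4.6]
width: 0.0001
gripper_force: 2.3
```

Call:
step_arm(steps=[[[0, 0, 0.001], 0, 0], [[0, 0, 0.0005], 0, 0], [[0, 0, 0], 0, 0], [[0, 0, 0], 0, 0]])

```text
clock: 8.15
position: [0.4565, 0.1634, 0.0654]
orientation: [-0.0, 0.129, 0.992, 0.0]
force: [-7.8, 0.4, 12.7]
width: 0.0002
gripper_force: 6.2
```

Call:
step_arm(steps=[[[0, 0, -0.02], 0, 0], [[0, 0, -0.04], 0, 0], [[0, 0, -0.041], 0, 0], [[0, 0, -0.041], 0, 0], [[0, 0, -0.041], 0, 0], [[0, 0, -0.041], 0, 0], [[0, 0, -0.026], 0, 0], [[-0.03, 0.012, 0], 0, 0], [[-0.035, 0.015, 0], 0, 0], [[-0.035, 0.015, 0], 0, 0]])

```text
clock: 8.98
position: [0.5655, 0.1781, 0.3154]
orientation: [0.003, 0.129, 0.992, 0.001]
force: [0.2, 0.7, 0.3]
width: -0.0001
gripper_force: 0.0
```

Call:
step_arm(steps=[[[-0.03, 0.015, 0], 0, 0], [[-0.02, 0.005, 0], 0, 0], [[0, 0, 0], 0, 0], [[0, 0, 0], 0, 0], [[0, 0, 0], 0, 0]])

```text
clock: 9.4
position: [0.6167, 0.1843, 0.3132]
orientation: [-0.0, 0.129, 0.992, -0.0]
force: [0.5, 0.1, -0.7]
width: 0.0001
gripper_force: 0.0
```

```bash
python3 - <<'E'
from h import *
s=r.sense();print(s['clock'],s['position'],s['orientation'],s['force'])
d=s['position'][:2]-np.array([.514,.2125]);a=-.259
print(np.cos(a)*d[0]+np.sin(a)*d[1],-np.sin(a)*d[0]+np.cos(a)*d[1])
c=r.camera('scene');cv2.imwrite('pics/s5.png',cv2.resize(c['img'][60:250,200:420],None,fx=3,fy=3))
def T(x,y,z):return [.514+np.cos(a)*x-np.sin(a)*y,.2125+np.sin(a)*x+np.cos(a)*y,z]
print((proj(c,[T(.068,.12,.2585),T(.068,-.12,.2585)])-[200,60])*3)
E
```

```text
9.4 [0.61667566 0.18431493 0.31322586] [-5.46126393e-05  1.29252021e-01  9.91611769e-01 -1.06873645e-04] [ 0.4683487   0.0746664  -0.73809006]
0.10646966489946375 -0.0009483262517534334
[[448.81660908 187.84892544]
 [266.76426812 249.67868464]]
```

View pics/s5.png

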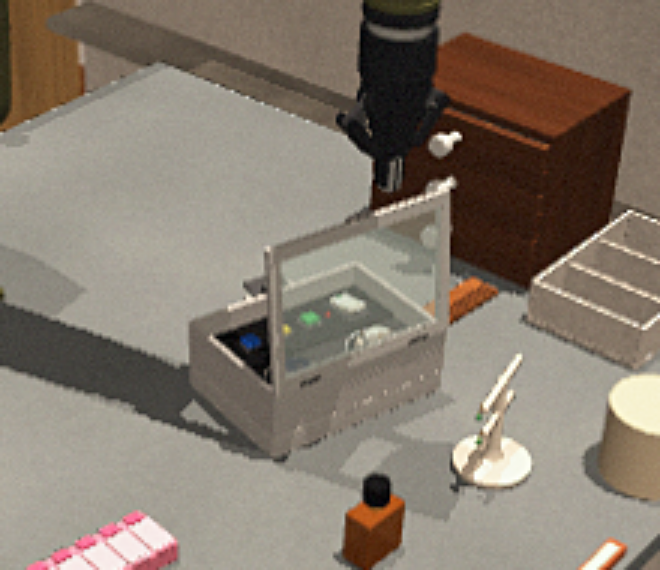

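The window edge (crop 270,250–450,188) matches the prediction and the fingers are behind and above it. Lowering and pushing.

Call:
step_arm(steps=[[[0, 0, 0.03], 0, 0], [[0, 0.001, 0.03], 0, 0], [[0, 0, 0.009], 0, 0], [[0.012, 0, 0], 0, 0], [[0.014, 0, 0], 0, 0], [[0.012, 0, 0.002], 0, 0], [[0.012, 0, 0.003], 0, 0], [[0.013, 0, 0.003], 0, 0], [[0.011, 0, 0.005], 0, 0], [[0.012, 0, 0.006], 0, 0]])

```text
clock: 10.28
position: [0.5339, 0.208, 0.2289]
orientation: [0.003, 0.129, 0.992, 0.001]
force: [0.9, -0.9, 1.1]
width: -0.0004
gripper_force: 0.4
```

Call:
step_arm(steps=[[[0.011, 0, 0.006], 0, 0], [[0.01, 0, 0.008], 0, 0], [[0.01, 0, 0.008], 0, 0], [[0.009, 0, 0.009], 0, 0], [[0.009, 0, 0.012], 0, 0], [[0.009, 0, 0.012], 0, 0], [[0.009, 0, 0.013], 0, 0], [[0.009, 0, 0.013], 0, 0], [[0.006, 0, 0.015], 0, 0], [[0, 0, 0], 0, 0]])

```text
clock: 11.12
position: [0.4522, 0.2283, 0.1277]
orientation: [-0.002, 0.129, 0.992, -0.001]
force: [-1.5, -0.7, -0.3]
width: -0.0
gripper_force: 0.4
```

```bash
python3 - <<'E'
from h import *
s=r.sense();print(s['clock'],s['position'],s['orientation'],s['force'])
d=s['position'][:2]-np.array([.514,.2125]);a=-.259
print(np.cos(a)*d[0]+np.sin(a)*d[1],-np.sin(a)*d[0]+np.cos(a)*d[1])
c=r.camera('scene');cv2.imwrite('pics/s6.png',cv2.resize(c['img'][60:250,200:420],None,fx=3,fy=3))
E
```

```text
11.1167 [0.45219791 0.22830787 0.12774222] [-1.51522223e-03  1.28775152e-01  9.91672451e-01 -6.43120441e-04] [-1.48939477 -0.66969514 -0.2867692 ]
-0.06378939751452406 -0.0005477549988883602
```

View pics/s6.png

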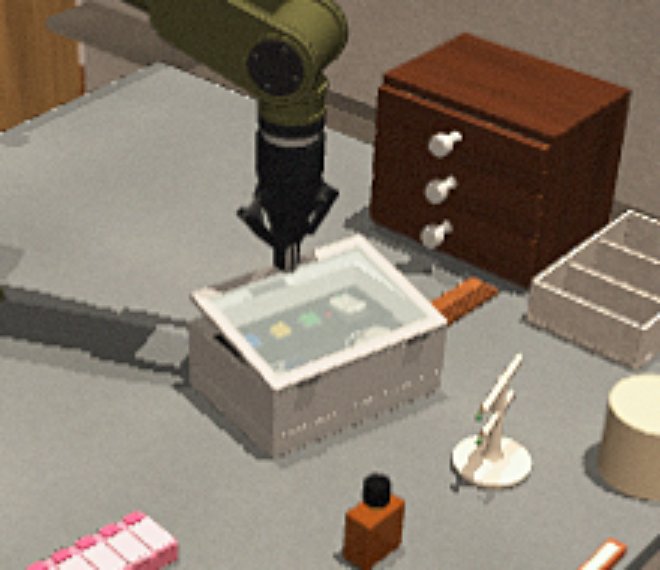

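The fingers hold the window about 0.2 rad open, still following the arc. Now the final press.

Call:
step_arm(steps=[[[0.001, 0, 0.008], 0, 0], [[0.001, 0, 0.008], 0, 0], [[0, 0, 0.005], 0, 0], [[0, 0, 0.003], 0, 0], [[0, 0, 0.003], 0, 0], [[0, 0, 0.002], 0, 0], [[0, 0, 0.001], 0, 0], [[0, 0, 0], 0, 0]])

```text
clock: 11.83
position: [0.4529, 0.2289, 0.0992]
orientation: [-0.0, 0.129, 0.992, -0.0]
force: [-1.2, 0.2, 0.9]
width: 0.0001
gripper_force: 0.6
```

Call:
step_arm(steps=[[[0, 0, 0.001], 0, 0], [[0, 0, 0.001], 0, 0], [[0, 0, 0.001], 0, 0], [[0, 0, 0], 0, 0], [[0, 0, 0], 0, 0]])

```text
clock: 12.25
position: [0.4531, 0.2289, 0.0969]
orientation: [0.0, 0.129, 0.992, -0.0]
force: [-1.4, -1.5, 4.9]
width: -0.0001
gripper_force: 2.4
```

Call:
step_arm(steps=[[[0, 0, 0.001], 0, 0], [[0, 0, 0.0005], 0, 0], [[0, 0, 0], 0, 0], [[0, 0, 0], 0, 0]])

```text
clock: 12.58
position: [0.4531, 0.2289, 0.0959]
orientation: [0.0, 0.129, 0.992, -0.0]
force: [-2.9, -0.7, 8.4]
width: -0.0002
gripper_force: 4.0
```

Call:
step_arm(steps=[[[0, 0, 0.0015], 0, 0], [[0, 0, 0.001], 0, 0], [[0, 0, 0.001], 0, 0], [[0, 0, 0], 0, 0], [[0, 0, 0], 0, 0]])

```text
clock: 13.0
position: [0.4531, 0.229, 0.0937]
orientation: [-0.0, 0.129, 0.992, -0.0]
force: [-7.9, -2.0, 15.9]
width: 0.0
gripper_force: 7.8
```

Call:
step_arm(steps=[[[0, 0, -0.003], 0, 0], [[0, 0, -0.01], 0, 0], [[0, 0, -0.03], 0, 0], [[0, 0, -0.04], 0, 0], [[0, 0, -0.04], 0, 0], [[0, 0, -0.04], 0, 0], [[0, 0, -0.04], 0, 0], [[0.02, 0, 0], 0, 0], [[0, 0, 0], 0, 0], [[0, 0, 0], 0, 0]])

```text
clock: 13.83
position: [0.4334, 0.2341, 0.2945]
orientation: [0.001, 0.129, 0.992, 0.0]
force: [-0.1, 0.3, -0.6]
width: -0.0
gripper_force: 0.0
```

```bash
python3 - <<'E'
from h import *
s=r.sense();print(s['clock'],s['position'],s['force'])
a=-.259
def T(x,y,z):return [.514+np.cos(a)*x-np.sin(a)*y,.2125+np.sin(a)*x+np.cos(a)*y,z]
def W(th,rho,y):return T(.082-rho*np.cos(th)+.006*np.sin(th),y,.092+rho*np.sin(th)+.006*np.cos(th))
old=cv2.imread('pics/scene0.png')
for n in['scene','wrist','top']:
    c=r.camera(n)
    if n=='scene':
        d=np.abs(c['img'].astype(int)-old).max(2)[140:215,255:350];print('diff>40',(d>40).sum())
    t=r.trace(c,'window')[:1]
    if not t: print(n,'none');continue
    m=t[0]['pixels'].astype(np.uint8);print(n,round(t[0]['confidence'],2),t[0]['extent'])
    for th in[0,.05,.1,.2,.4,1.45]:
        q=np.zeros_like(m);cv2.fillPoly(q,[np.int32(proj(c,[W(th,0.,.12),W(th,.167,.12),W(th,.167,-.12),W(th,0.,-.12)]).round())],1)
        print(th,round((q&m).sum()/(q|m).sum(),3))
E
```

```text
13.8333 [0.43340957 0.23412811 0.29453338] [-0.11699724  0.28620007 -0.57851803]
diff>40 200
scene 0.94 [263.3, 145.8, 84.4, 45.2]
0 0.89
0.05 0.84
0.1 0.783
0.2 0.713
0.4 0.594
1.45 0.464
wrist 0.93 [155.3, 172.5, 240.9, 131.5]
0 0.721
0.05 0.702
0.1 0.675
0.2 0.605
0.4 0.44
1.45 0.0
top 0.89 [136.8, 197.4, 101.7, 88.3]
0 0.889
0.05 0.888
0.1 0.886
0.2 0.871
0.4 0.834
1.45 0.0
```

Call:
step_arm(steps=[[[0, 0, 0], 0, 0], [[0, 0, 0], 0, 0], [[0, 0, 0], 0, 0], [[0, 0, 0], 0, 0], [[0, 0, 0], 0, 0], [[0, 0, 0], 0, 0], [[0, 0, 0], 0, 0], [[0, 0, 0], 0, 0], [[0, 0, 0], 0, 0], [[0, 0, 0], 0, 0]])

```text
clock: 14.97
position: [0.4335, 0.2341, 0.2945]
orientation: [0.0, 0.129, 0.992, 0.0]
force: [-0.4, -0.3, 0.5]
width: 0.0003
gripper_force: 0.0
```

```bash
python3 - <<'E'
from h import *
old=cv2.imread('pics/scene0.png')
c=r.camera('scene');t=r.trace(c,'window')[0];print(t['confidence'],t['extent'])
# front-edge shift check: align scene0 patch of far-side rim vs now
g=lambda i:cv2.cvtColor(i,cv2.COLOR_BGR2GRAY)
for n,(x0,y0,x1,y1) in {'left corner':(258,165,280,190),'hinge R':(335,165,352,185),'top corner':(300,142,335,158)}.items():
    p=g(old)[y0:y1,x0:x1];s=g(c['img'])[y0-8:y1+8,x0-8:x1+8]
    m=cv2.matchTemplate(s,p,cv2.TM_CCOEFF_NORMED);l=cv2.minMaxLoc(m);print(n,round(l[1],3),l[3][0]-8,l[3][1]-8)
# rocker and other things unmoved, as seen now vs start
w=r.camera('wrist')
for k in['key_blue','rocker']:
    for t in r.trace(w,k)[:1]:print(k,t['confidence'],t['extent'])
E
```

```text
0.94 [266.0, 147.2, 82.1, 45.4]
left corner 0.85 8 7
hinge R 0.997 0 0
top corner 0.982 0 0
```

```bash
python3 -c "
from cell import r
print(r.job_done())"
```

```text
the job is handed in; nothing more can be done
None
```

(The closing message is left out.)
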